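# Seat the swatch tray and hold a spring clip gaping over the card

### The job

Push the open swatch tray fully home until it snaps into its detent. Then squeeze the handles of the spring clip to open it, lift it off its stand, and finish while still holding it squeezed wide open over the middle of the top edge of the swatch card standing in the tray: one jaw on each side, tips at least a centimetre below the edge, the clip square to the card and neither resting nor pressing on it. Leave the paint bottles, the gourd and the eraser where they are.

Things in the scene. Friction and masses are not known exactly. Their poses are not given: they have to be found in the camera images.
- tray (a joint): How far the tray is drawn out of its fixed grey base, in m: 0 fully home, larger towards its blue front panel. It slides with about 1 N of friction; between 10 mm and 5 mm from home a spring detent resists with about 6 N, then pulls the tray home against a solid stop and keeps it there.
- tray_front (a point): Centre of the outer face of the tray's flat blue front panel (150 mm wide, 44 mm high, from 3 mm to 47 mm above the worktop; this point is 27 mm up). Moves with the tray. Its x axis points level into the base, the way the tray is pushed home; y runs along the panel; z up.
- card_top (a point): Middle of the top edge of the upright rigid swatch card (white with colour patches, 100 mm wide along y, 3 mm thick along x), 105 mm above the worktop. It stands fixed in a wooden slot of the tray, 80 mm behind the outer face of the front panel, free from its top edge to 68 mm below. Moves with the tray. x: square to the card, the way the tray is pushed; y along the edge; z up.
- stand_top (a point): Middle of the top edge of the aluminium tongue (4 mm thick along x, 40 mm wide along y) on which the clip is parked, 68 mm above the worktop. The stand's dark wooden base is 70 x 70 x 12 mm and fixed to the worktop.
- clip_pivot (a point): Centre of the spring clip (60 g, black levers, orange jaw tips), on its hinge axis, 75 mm up when parked. Parked upright: jaws down, shut on the tongue; handles up in a V. y: hinge axis, level; at the start z is up and the handles are squeezed together along x. Jaw tips end 45 mm below the hinge. This point stays midway between the levers as they are squeezed evenly.
- clip_lever (a joint): Opening angle of the clip in rad: 0 jaws 4 mm apart (shut on the tongue), 0.56 squeezed to its solid stop, where the handles' faces are parallel and the jaw tips about 28 mm apart. Squeezed 36 mm above the hinge it takes about 5 N at the start and 10 N at the stop; a harder grip does no harm.
- jaw_a (a point): Inner edge of the orange jaw tip on the lever at the clip's +x side, 45 mm below the hinge.
- jaw_b (a point): Inner edge of the orange jaw tip on the other lever, 45 mm below the hinge.
- clip: The same clip, same origin and axes; the axes turn with the lever at +x (about 0.28 rad about y when squeezed fully). Handles' flat gripping faces: 24 mm wide, 15 to 53 mm above the hinge, best squeezed 36 mm above it, where they measure 51 mm over the outside at rest, 30 mm at the stop. The hinge barrel (radius 7 mm) rests on the tongue; the jaws are 28 mm wide.
- station: The tray's fixed grey base, 150 x 150 mm, side rails 34 mm and back wall 42 mm high; origin under its middle on the worktop, x the way the tray is pushed home.
- stand: The clip's fixed parking stand; origin under its middle on the worktop, x across the tongue.
- paint_yellow: Loose yellow paint bottle with black cap, 38 mm across, 105 mm high, origin under it. Bystander.
- paint_teal: Loose teal paint bottle with white cap, 38 mm across, 105 mm high, origin under it. Bystander.
- gourd: Loose small brown gourd, 61 mm across, 48 mm high, origin under it. Bystander.
- eraser: Loose pink eraser, 20 x 44 x 12 mm, lying on the worktop, origin under it. Bystander.
Not all that is in view belongs to the job. Of the things that look like the clip, the middle-sized one is meant.

How it is judged (in metres and radians):
On the way, in this order (a step that is already met when the one before it is completed fails the run):
1. the tray is seated home in its detent, the clip still parked (value of joint tray below 0.0025 m and distance between clip_pivot and stand_top below 0.02 m), for 0.2 s.
2. the clip is squeezed open in the fingers and lifted clear of its stand (value of joint clip_lever above 0.3 rad and distance between clip_pivot and stand_top above 0.05 m and contact force between the fingers and clip above 3 N and contact force between clip and stand below 0.1 N), for 0.1 s.
At the end, for the whole second after the job is handed in: Tray within 2.5 mm of home; clip at rest in the fingers (over 3 N), opened over 0.4 rad, square to the card within 0.25 rad, within 35 mm of its middle; jaw tips 10 mm or more below the edge, one each side, 3 mm or more from its mid-plane; under 1 N on card and tray (value of joint tray below 0.0025 m and value of joint clip_lever above 0.4 rad and ((x of jaw_a in the frame of card_top above 0.003 m and x of jaw_b in the frame of card_top below -0.003 m) or (x of jaw_a in the frame of card_top below -0.003 m and x of jaw_b in the frame of card_top above 0.003 m)) and z of each of jaw_a, jaw_b in the frame of card_top below -0.01 m and y of clip_pivot in the frame of card_top between -0.035 and 0.035 m and angle between the y axis of clip and the y axis of card_top, either way round below 0.25 rad and contact force between the fingers and clip above 3 N and contact force between clip and station below 1 N and linear speed of clip below 0.02 m/s); the arm keeps its last pose, push and grip.
It fails at once if a paint bottle, the gourd or the eraser is displaced by more than 20 mm (distance of any of paint_yellow, paint_teal, gourd, eraser from where it was at the start of the episode above 0.02 m).
It also fails if it takes over 50 s, if anything falls off the work surface, if the arm or the gripper's body presses on something with over 40 N, if the wrist force passes 120 N, or if a joint passes its speed limit or range.

### The arm

A 6-joint arm with a two-finger parallel gripper is mounted at the origin on a cart in front of the work surface, level with it; the furniture and walls round the work are solid. World frame = base frame: x ahead of the robot, y to its left, z up, the work surface at z = 0. Lengths are in mm, angles in degrees, forces in N, time in s.
With the tool pointing down it reaches from about 300 to 850 mm from the base axis. Payload 4.2 kg.
Tool frame: the origin (TCP) lies between the finger pads; the fingertips stand 19 mm ahead of it and the grasp point (between the pads) is the TCP (env.tips_ahead is the distance from the TCP to the fingertips, in mm); z points along the fingers, y is the direction in which the jaws open and shut (so a half turn about z gives the same grasp; the last joint's range is limited). The gripper opens to 91 mm and grips with 3 to 60 N. Pads are 32 mm wide; open, the fingers measure 118 mm over their backs; the gripper's body (76 mm by 178 mm) begins 60 mm behind the grasp point.
Start: joints at [72.594, 18.312, 89.639, -0, 72.044, -1.146], TCP at [161.005, 552.013, 232.976] pointing down, gripper open.
Joint ranges: [-177.97, 177.97], [-48.28, 115.42], [12.27, 149.76], [-77.06, 257.06], [2.81, 150.46], [-146.56, 146.56]. Speed limits (degrees/s): [147.25, 147.25, 180, 180, 180, 180].

### API

Orientations are given as [roll, pitch, yaw] about the fixed x, y, z axes, in that order (R = Rz(yaw) Ry(pitch) Rx(roll)).
In Python, from workcell import telemetry, viewer, job_done, env gives the robot as it stands. The module is installed in compiled form; this text tells all that it offers.
- The arm moves only by the shell command python3 -m jog 'ROWS' [FORCE]. ROWS is JSON, a list of rows, each a list of 3 entries, a list of its own where there are three numbers: the shift along the tool's x, y, z in cm, then the turn about the tool's z in degrees, then the opening, from 0 (shut) to 1 (fully open). A call has 1 to 10 rows; each row shifts and turns the pose as measured when the row begins, along the tool's axes as they then stand; what a row does not reach is not made up. A row lasts 1/8 s, in which the tool goes at most 62.5 mm and 10.7 degrees, less where a joint would pass 70% of its speed; a pose out of reach is approached as far as the arm can. A call is refused whole if a number of a shift passes 6.25 or a number of a turn 10.7, either way. A call with a gripper value outside its range is refused whole. The fingers move at their own pace and stop on an object; FORCE is the grip in N (left out, the last holds). Time passes only in rows, so rows that do not move let the fingers close. It gives the time, the measured TCP pose, the force and the opening at its end, in the units of the state.
- telemetry.state(): the state, without advancing time (a new reading comes with each control period).
- viewer.grab_frame(name): name is "scene" or "top" or "wrist"; returns a dict with "color" (420x560x3 uint8, red, green, blue), "K" (3x3 intrinsics, pixels), "rvec" (rotation vector, rad) and "tvec" (3), from world to camera coordinates, as OpenCV has them. Camera axes: x right, y down, z forward; pixel columns grow to the right and rows downward; lengths in mm; the calibration is good to about 2 mm. A picture is of the moment at which its call begins. There is no depth.
- job_done(): hands the job in, once; it reports no verdict.
The state is a dict: "time_s": time; "qpos": joint angles; "qvel": joint speeds; "effort": joint torques, N m; "ee_pos": TCP position; "ee_rot": TCP orientation; "force": force on the tool from outside, world axes, zero at the start; "torque": the same for the moment, N m; "gripper_width": finger opening in mm.
Only numpy, scipy, OpenCV 4.12 (cv2) and the standard library are available. Lean on these libraries where they do the work, as an engineer would, in place of code of your own. Each camera call takes 0.05 s, during which the arm holds its last target. There are 200 camera calls.

## Working session

There is one attempt and no reset: what is moved stays moved. The work goes in short steps, Python scripts to look and compute and a shell command to move; the robot and the scene stay as the last step left them, time stands still between calls to the robot, and variables do not carry over. Pictures are saved under pics/ and viewed, about 8 in all and at most 12, crops included, and the job is handed in when it is done.

```bash
mkdir -p pics
cat > h.py <<'E'
import numpy as np, cv2
from workcell import telemetry, viewer, env
from scipy.spatial.transform import Rotation as R
def grab(cam,name,crop=None,scale=1):
    f=viewer.grab_frame(cam); im=np.array(f["color"])[:,:,::-1].copy()
    np.savez(f"pics/{name}.npz",K=f["K"],rvec=f["rvec"],tvec=f["tvec"])
    cv2.imwrite(f"pics/{name}_full.png",im)
    if crop: x0,y0,x1,y1=crop; im=im[y0:y1,x0:x1]
    cv2.imwrite(f"pics/{name}.png",cv2.resize(im,None,fx=scale,fy=scale,interpolation=cv2.INTER_CUBIC))
def cal(name):
    d=np.load(f"pics/{name}.npz"); return d["K"],np.array(d["rvec"],float).ravel(),np.array(d["tvec"],float).ravel()
def pix2z(name,uv,z):
    K,r,t=cal(name); Rm=cv2.Rodrigues(r)[0]; c=-Rm.T@t
    d=Rm.T@np.linalg.inv(K)@np.array([uv[0],uv[1],1.]); return c+d*(z-c[2])/d[2]
def proj(name,P):
    K,r,t=cal(name); return cv2.projectPoints(np.array(P,float).reshape(-1,1,3),r,t,K,None)[0][:,0]
def tool(target):
    s=telemetry.state(); p=np.array(s["ee_pos"]); Rm=R.from_euler('xyz',s["ee_rot"],degrees=True)
    return Rm.inv().apply(np.array(target)-p)/10
E
python3 - <<'E'
from h import *
grab("top","top1",scale=1.4); grab("scene","sc1",scale=1.4)
print(telemetry.state())
for n in("top1","sc1"):
    K,r,t=cal(n); print(n,-cv2.Rodrigues(r)[0].T@t,K[0,0])
E
```

```text
{'time_s': 0.1, 'qpos': array([ 7.25937249e+01,  1.83471637e+01,  8.96999286e+01,  4.23974362e-04,
        7.20426477e+01, -1.14467459e+00]), 'qvel': array([-0.01222785,  0.00592551, -0.08206275, -0.07072298, -0.04241679,
       -0.00331952]), 'effort': array([-4.43931731e-04, -4.13334274e+01, -2.32507700e+01,  7.28594558e-02,
        4.22642170e-02, -5.61926527e-05]), 'ee_pos': array([160.87293264, 551.59950424, 232.20901253]), 'ee_rot': array([-1.79910286e+02, -2.19577167e-03,  1.63738267e+02]), 'force': array([ 0.24043783, -0.28674293, -0.68182167]), 'torque': array([-0.02392207, -0.02995502, -0.02211982]), 'gripper_width': 91.15650866030828}
top1 [489.73042783 122.7289128  932.27358386] 414.21261429164923
sc1 [-95.68007136 450.77954947 480.87779397] 385.07611550012984
```

View pics/top1.png

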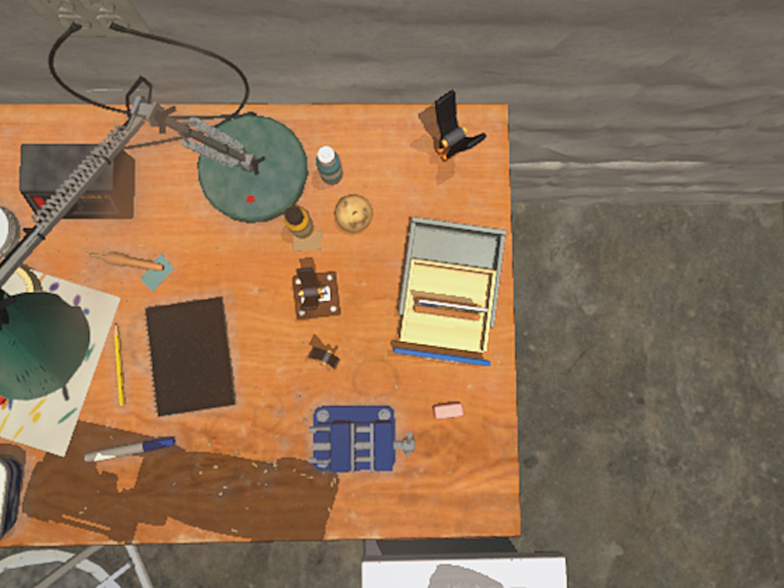

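View pics/sc1.png

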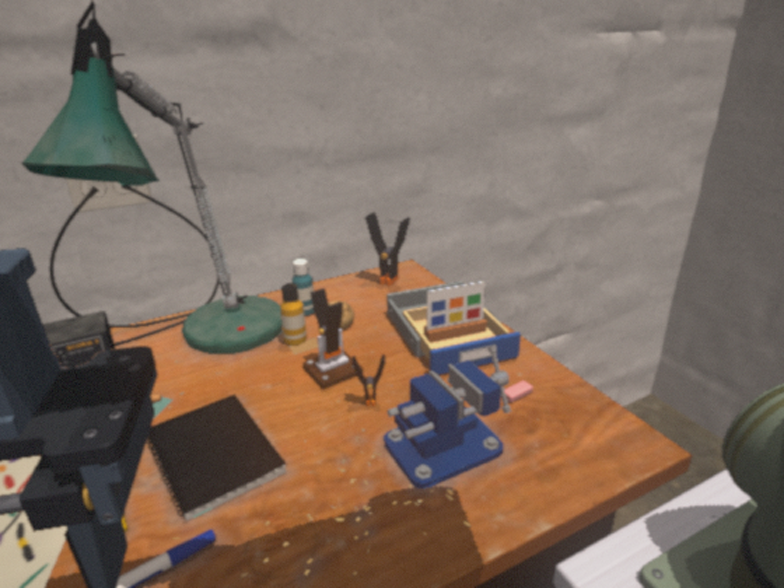

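The top view shows the tray with its blue front at (393-490, 345-362), the stand and clip at (316,293) with the yellow bottle just behind it, and the eraser at (448,410). A vise stands at (355,438). Next I'll enlarge the crop.

Run:
```python
from h import *
im=cv2.imread("pics/top1_full.png")[145:275,200:380]
cv2.imwrite("pics/top1c.png",cv2.resize(im,None,fx=4.4,fy=4.4,interpolation=cv2.INTER_CUBIC))
for n,u,z in [("bottle",(326,150),105),("ybottle",(292,214),105),("gourd",(353,212),30),("eraser",(448,410),12),("standbaseTL",(293,272),12),("sBR",(340,316),12),("sTR",(338,272),12),("sBL",(296,318),12),("vTL",(315,408),0),("vTR",(395,408),50),("pL",(393,345),47),("pR",(490,359),47)]:
    print(n,pix2z("top1",np.array(u)/1.4,z).round())
```

```text
bottle [768. 200. 105.]
ybottle [673. 249. 105.]
gourd [692. 165.  30.]
eraser [380.  19.  12.]
standbaseTL [600. 262.  12.]
sBR [529. 187.  12.]
sTR [599. 190.  12.]
sBL [527. 257.  12.]
vTL [385. 228.   0.]
vTR [389. 103.  50.]
pL [483. 105.  47.]
pR [460. -43.  47.]
```

View pics/top1c.png

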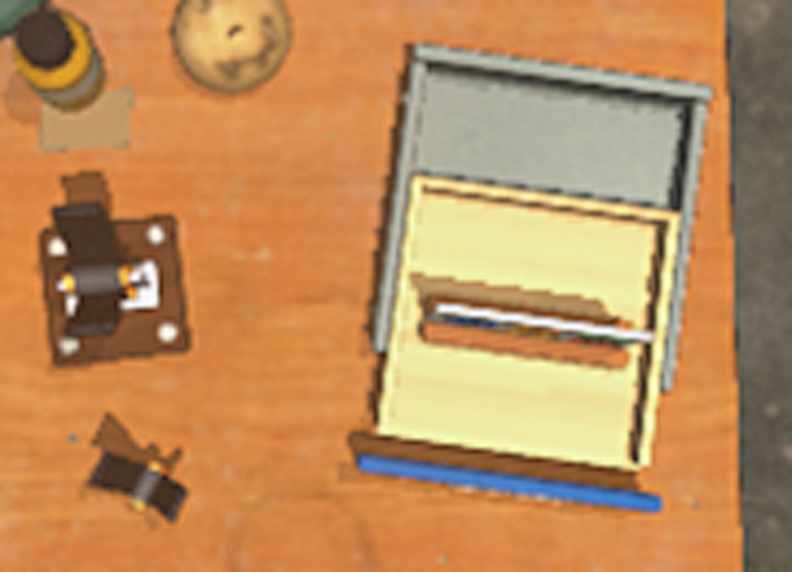

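Run:
```python
from h import *
o=np.array([200,145])
def P(u,z): return pix2z("top1",np.array(u)/4.4+o,z)
c=[P(u,12) for u in [(40,232),(176,217),(189,352),(55,368)]]
print(np.round(c,0)); m=np.mean(c,0);print("stand",m)
for a,b in[(0,1),(3,2),(3,0),(2,1)]:
    d=c[b]-c[a];print(np.degrees(np.arctan2(d[1],d[0])),np.linalg.norm(d))
for z in(68,75): print(z,(proj("top1",[[m[0],m[1],z]])-o)*4.4)
print("barrel",P((97,281),78), "handle tops",P((82,215),120),P((97,325),120))
l,r=P((359,470),47),P((660,509),47);print("panel",l,r,(l+r)/2,np.linalg.norm(l-r))
l2,r2=P((432,308),105),P((653,338),105);print("card",l2,r2,(l2+r2)/2,np.linalg.norm(l2-r2))
b=[P((413,47),42),P((710,92),42)];print("back",b,np.linalg.norm(b[0]-b[1]))
for a,bb in((l,r),(l2,r2),b): d=a-bb;print(np.degrees(np.arctan2(-d[0],d[1])))
print(telemetry.state()['ee_rot'])
```

```text
[[592. 262.  12.]
 [599. 193.  12.]
 [531. 187.  12.]
 [524. 254.  12.]]
stand [561.55481111 224.21502717  12.        ]
-84.16672476861103 68.9846331752077
-83.80238996658068 67.60993445719085
6.409846575251758 69.24410044568367
5.26769442927988 68.81402912094639
68 [[101.99857352 282.96909809]]
75 [[100.24526663 281.75392862]]
barrel [561.67323032 225.37569387  78.        ] handle tops [587.80483931 227.02689084 120.        ] [538.50081949 220.31759435 120.        ]
panel [471.38680166 102.91174385  47.        ] [450.74929411 -42.6754317   47.        ] [461.06804788  30.11815608  47.        ] 147.04262104564867
card [545.53631928  70.08339659 105.        ] [530.77007011 -30.66796149 105.        ] [538.1531947   19.70771755 105.        ] 101.82768911402877
back [array([679.6625191 ,  73.52012398,  42.        ]), array([655.98023588, -74.00089249,  42.        ])] 149.4098418458761
-8.06812952394535
-8.337981088346119
-9.120161335409184
[-1.79910286e+02 -2.19577167e-03  1.63738267e+02]
```

```bash
python3 -m jog '[[[0,0,0],-7.7,0],[[0,0,0],0,0]]' 20; python3 -c "
from h import *
print(tool([416,37,120]))"
```

```text
time_s: 0.35
ee_pos: [160.7, 551.1, 231.2]
ee_rot: [-179.8, -0.0, 171.6]
force: [0.3, 0.5, 0.1]
gripper_width: 74.2
[-32.78889436 -47.07470428  11.2766988 ]
```

```bash
python3 -m jog '[[[-3.28,-4.7,0],0,0],[[-3.28,-4.7,0],0,0],[[-3.28,-4.7,0],0,0],[[-3.28,-4.7,0],0,0],[[-3.28,-4.7,0],0,0],[[-3.28,-4.7,0],0,0],[[-3.28,-4.7,0],0,0],[[-3.28,-4.7,0],0,0],[[-3.28,-4.7,0],0,0],[[-3.28,-4.7,0],0,0]]'; python3 -c "
from h import *
print(tool([416,37,42]))"
```

```text
time_s: 1.6
ee_pos: [417.9, 23.9, 232.1]
ee_rot: [-179.9, 0.3, 170.7]
force: [1.0, 0.9, -0.5]
gripper_width: 0.6
[ 0.48794606  1.28832255 19.00213107]
```

```bash
python3 -m jog '[[[0.2,0.4,0],0,0],[[0,0,4],0,0],[[0,0,5],0,0],[[0,0,5],0,0],[[0,0,4.5],0,0],[[0,0,0],0,0]]'; python3 -c "
from h import *
print(tool([416,37,42])); grab('wrist','w1')"
```

```text
time_s: 2.35
ee_pos: [418.9, 28.6, 43.9]
ee_rot: [179.9, 0.5, 169.7]
force: [-0.4, -0.2, 1.2]
gripper_width: 0.5
[0.4355182  0.77874074 0.18660855]
```

View pics/w1.png

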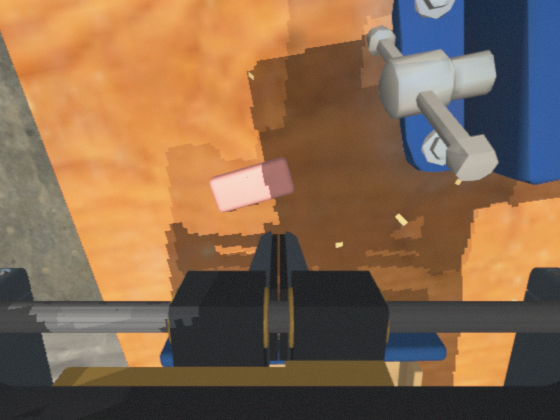

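Wrist view: the closed fingers at (278,280) stand in front of the blue panel, which spans x 165-440 px, and clear of the eraser at (250,185). I can push now.

```bash
python3 -m jog '[[[-1,0.7,0],-1,0],[[-1,0,0],0,0],[[-1,0,0],0,0],[[-1,0,0],0,0],[[-1,0,0],0,0],[[-1,0,0],0,0]]';  python3 -m jog '[[[-1,0,0],0,0],[[-1,0,0],0,0],[[-1,0,0],0,0]]'
```

```text
time_s: 3.15
ee_pos: [483.8, 27.1, 51.3]
ee_rot: [179.8, 0.7, 170.7]
force: [-14.7, 4.6, 10.2]
gripper_width: 0.6
time_s: 3.52
ee_pos: [492.8, 24.8, 49.6]
ee_rot: [179.9, -2.3, 170.5]
force: [-22.7, 7.7, 20.7]
gripper_width: 0.2
```

```bash
python3 -m jog '[[[-1.5,0,0.5],0,0],[[-1.5,0,0.5],0,0],[[0,0,0],0,0]]'; python3 -c "
from h import *
grab('top','top2',(200,145,380,275),4.4)"
```

```text
time_s: 3.9
ee_pos: [489.5, 23.5, 38.3]
ee_rot: [-179.7, -6.6, 170.3]
force: [1.2, -0.4, -0.2]
gripper_width: 0.4
```

View pics/top2.png

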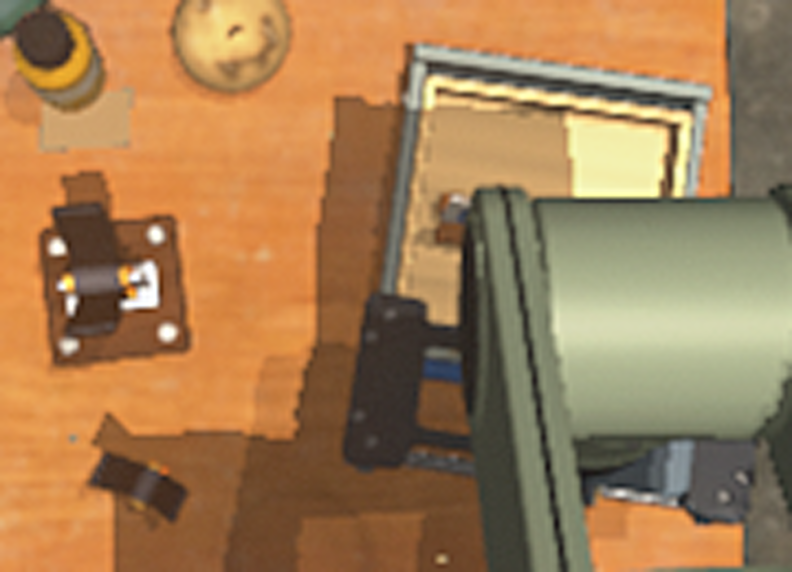

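```bash
python3 -c "
from h import *
s=telemetry.state();print(s['qpos'].round(1),s['ee_pos'],s['force'])
for u in((425,378),(460,383)): print(pix2z('top2',np.array(u)/4.4+[200,145],47))
n=np.array([.9885,-.151])
for u,z in ((428,82),20),((690,125),20),((413,47),42),((710,92),42): print(pix2z('top2',np.array(u)/4.4+[200,145],z), n@pix2z('top2',np.array(u)/4.4+[200,145],z)[:2])
print(n@[461,30])
"
```

```text
[  0.8  25.8 110.8   1.2  49.8 -80.4] [490.28477478  23.30194286  38.40186601] [-1.69602299  0.08536447 -0.73963166]
[515.41411073  70.32032677  47.        ]
[512.79377623  53.33245556  47.        ]
[666.27334261  64.94086256  20.        ] 648.805128918619
[643.1700127 -68.1472253  20.       ] 646.0637885781612
[679.6625191   73.52012398  42.        ] 660.744861413873
[655.98023588 -74.00089249  42.        ] 659.6105979345939
451.16850000000005
```

```bash
python3 -m jog '[[[2.5,0,0],0,0],[[1,0,-4],0,0],[[0,0,-5],0,0.3],[[0,0,-5],0,1],[[0,0,-3],8,1],[[0,0,0],10,1],[[0,0,0],10,1],[[0,0,0],10,1],[[0,0,0],10,1],[[0,0,0],10,1]]' 30; python3 -c "
from h import *
print(tool([562,225,205]))"
```

```text
time_s: 5.2
ee_pos: [492.0, 23.3, 221.6]
ee_rot: [-176.3, -2.0, 110.2]
force: [-0.0, -0.6, -0.0]
gripper_width: 77.4
[16.44555522 13.65031058  1.36937692]
```

```bash
python3 -m jog '[[[4.1,3.4,0.3],0,1],[[4.1,3.4,0.3],0,1],[[4.1,3.4,0.3],0,1],[[4.1,3.4,0.3],0,1],[[0,0,0],8,1],[[0,0,0],6,1],[[0,0,0],0,1]]' 30; python3 -c "
from h import *
print(tool([562,225,200])); grab('wrist','w2');grab('top','top3',(200,145,380,275),4.4)"
```

```text
time_s: 6.08
ee_pos: [577.8, 230.8, 208.4]
ee_rot: [-177.4, -1.1, 95.6]
force: [0.1, -0.4, -0.2]
gripper_width: 91.1
[-0.4348813  -1.58566483  0.90568469]
```

View pics/w2.png

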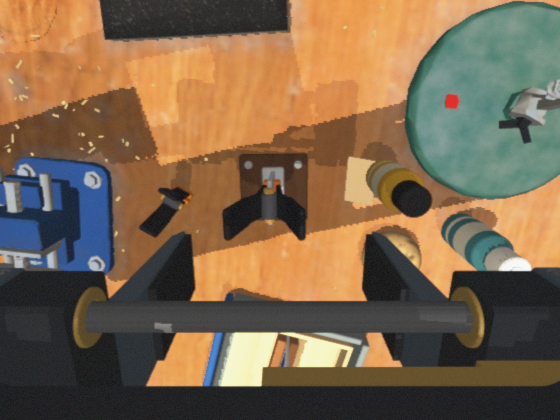

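View pics/top3.png

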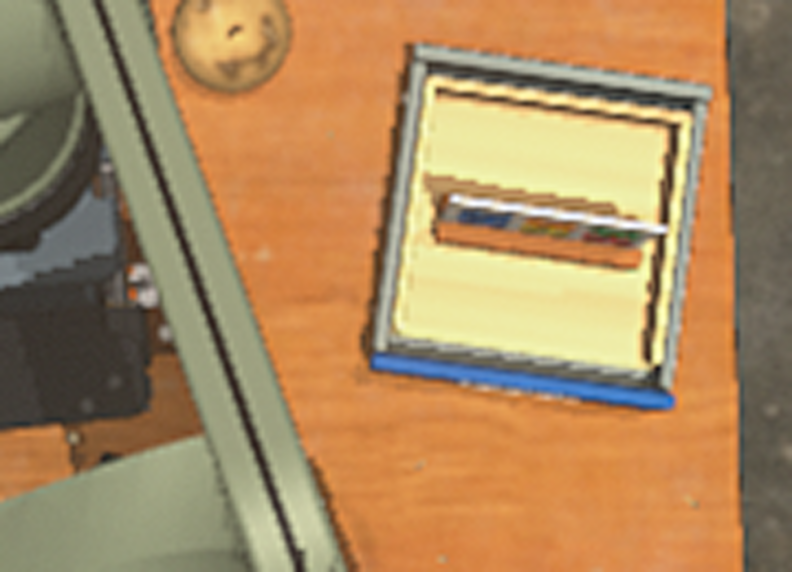

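Top view: the blue panel is flush with the rail ends, so the tray is home. The wrist view shows the parked clip's hinge at about (269,205), between the fingers.

```bash
python3 -c "
from h import *
l,r=[pix2z('top3',np.array(u)/4.4+[200,145],105) for u in((449,198),(666,230))]
d=l-r;print('card',(l+r)/2,np.linalg.norm(d),np.degrees(np.arctan2(-d[0],d[1])))
print(proj('w2',[[562,225,75],[562,225,82],[562,225,68]]))
for u,z in ((269,203),82),((269,225),75),((224,210),127),((307,208),127): print(u,pix2z('w2',u,z))
"; python3 -m jog '[[[-0.43,-1.6,0],0,1],[[0,0,0],0,1]]'; python3 -c "
from h import *
print(tool([562,225,111]))"
```

```text
card [588.10479237  11.78316656 105.        ] 100.68370112767312 -8.950943867957426
[[268.00033427 207.83239285]
 [267.37932216 210.16742511]
 [268.59419522 205.59945014]]
(269, 203) [562.79177578 231.38652918  82.        ]
(269, 225) [564.27202922 209.54033693  75.        ]
(224, 210) [533.47959601 235.49092061 127.        ]
(307, 208) [591.77391804 243.51977002 127.        ]
time_s: 6.42
ee_pos: [562.6, 223.9, 209.4]
ee_rot: [-177.5, -1.1, 95.7]
force: [-0.0, 0.2, 0.2]
gripper_width: 91.5
[-0.06919707  0.38857489  9.83662913]
```

```bash
python3 -m jog '[[[0,0.1,3.3],0,1],[[0,0.15,3.3],0,1],[[0,0.15,3.1],0,1],[[0,0,0],0,1]]'; python3 -c "
from h import *
print(tool([562,225.5,111]))"
```

```text
time_s: 6.92
ee_pos: [566.8, 226.1, 111.9]
ee_rot: [-178.0, -1.2, 95.7]
force: [0.3, -0.9, 1.5]
gripper_width: 91.0
[-0.0110223  -0.475032    0.11055737]
```

```bash
python3 -m jog '[[[0,-0.45,0.1],0,1],[[0,0,0],0,0],[[0,0,0],0,0],[[0,0,0],0,0],[[0,0,0],0,0],[[0,0,0],0,0],[[0,0,0],0,0],[[0,0,0],0,0]]' 30; python3 -c "
from h import *
grab('wrist','w3')"
```

```text
time_s: 7.92
ee_pos: [566.4, 227.2, 121.1]
ee_rot: [-178.8, -1.4, 95.8]
force: [-0.1, 0.2, 0.7]
gripper_width: 29.2
```

View pics/w3.png

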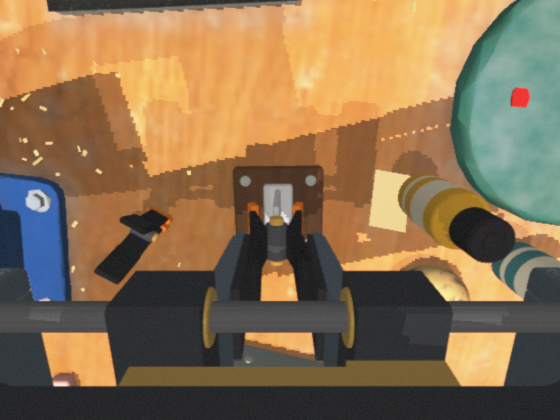

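The clip is squeezed to its stop (29 mm across), with its open jaws either side of the tongue at (277,205). Lifting.

```bash
python3 -m jog '[[[0,0,-1],0,0],[[0,0,-2],0,0],[[0,0,-3],0,0],[[0,0,-3],0,0],[[0,0,-3],0,0],[[0,0,-2],0,0],[[0,0,0],0,0]]' 40; python3 -c "
from h import *
grab('wrist','w4');grab('scene','sc4',(150,150,430,360),2.8)
s=telemetry.state();print(s['force'])"
```

```text
time_s: 8.85
ee_pos: [571.1, 223.9, 266.2]
ee_rot: [-179.0, -1.4, 95.8]
force: [-0.2, -0.2, -1.0]
gripper_width: 28.8
[ 0.12096455  0.4327547  -0.24413324]
```

View pics/sc4.png

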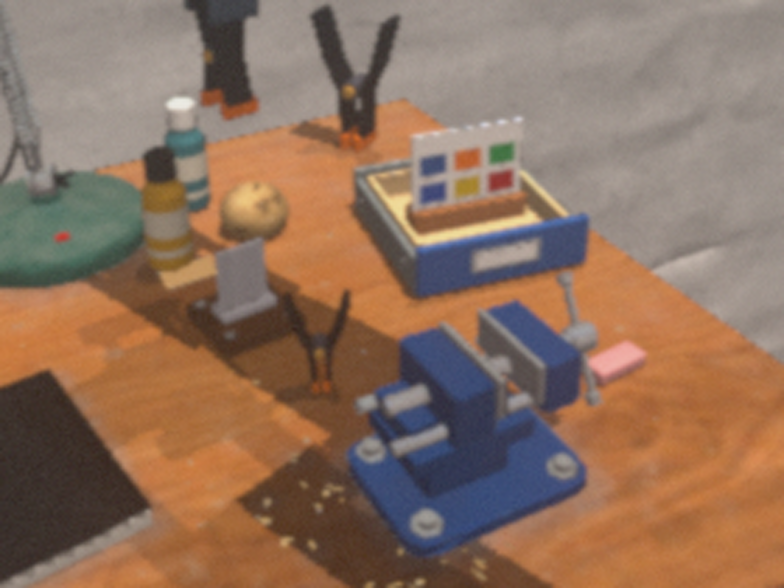

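The clip is off the stand, and its orange tips show at crop (210,100) and (240,112). Next I'll work out how far the tips hang below the TCP.

```bash
python3 -c "
from h import *
im=cv2.imread('pics/sc4_full.png');hsv=cv2.cvtColor(im,cv2.COLOR_BGR2HSV)
K,r,t=cal('sc4')
for d in (70,75,80,85,90,95): print(d,((proj('sc4',[[571+14,224,266-d],[571-14,224,266-d]])-150)*2.8).round().tolist())
w=cv2.imread('pics/w4_full.png')[170:420,170:390];cv2.imwrite('pics/w4c.png',cv2.resize(w,None,fx=2.4,fy=2.4))
for d in (70,75,80,85,90,95): print(d,((proj('w4',[[571+14,224,266-d],[571-14,224,266-d]])-170)*2.4).round().tolist())
"
```

```text
70 [[218.0, 75.0], [232.0, 88.0]]
75 [[218.0, 81.0], [233.0, 95.0]]
80 [[219.0, 88.0], [233.0, 102.0]]
85 [[220.0, 94.0], [234.0, 108.0]]
90 [[220.0, 101.0], [234.0, 115.0]]
95 [[221.0, 107.0], [235.0, 121.0]]
70 [[317.0, 146.0], [219.0, 136.0]]
75 [[316.0, 140.0], [220.0, 130.0]]
80 [[316.0, 135.0], [221.0, 125.0]]
85 [[315.0, 129.0], [222.0, 120.0]]
90 [[314.0, 124.0], [223.0, 115.0]]
95 [[313.0, 119.0], [224.0, 110.0]]
```

View pics/w4c.png

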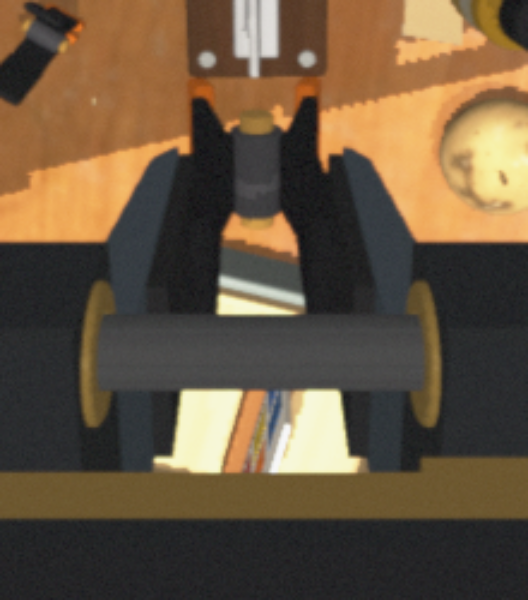

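```bash
cat >> h.py <<'E'
def rel(tipz,d=86,c=(588,11.8)):
    s=telemetry.state(); Rm=R.from_euler('xyz',s["ee_rot"],degrees=True)
    return tool(np.array([c[0],c[1],tipz])-Rm.apply([0,0,d])), s["ee_pos"].round(1), s["ee_rot"].round(1)
E
python3 -m jog '[[[0,0,0],8,0],[[0,0,0],6.5,0],[[0,0,0],0,0]]'; python3 -c "
from h import *
print(rel(170))"
```

```text
time_s: 9.32
ee_pos: [568.3, 223.0, 259.2]
ee_rot: [-178.0, -0.7, 80.9]
force: [0.2, -0.6, -0.3]
gripper_width: 29.3
(array([-20.65541226,   5.58333576,  -0.12981169]), array([568.3, 223. , 259.2]), array([-178. ,   -0.7,   80.9]))
```

```bash
python3 -m jog '[[[-4,1.1,0],0,0],[[-4,1.1,0],0,0],[[-4,1.1,0],0,0],[[-4,1.1,0],0,0],[[-4,1.1,0],0,0],[[0,0,0],0,0]]'; python3 -c "
from h import *
print(rel(170))"
```

```text
time_s: 10.07
ee_pos: [590.8, 11.6, 248.2]
ee_rot: [-177.5, -0.6, 81.8]
force: [0.3, 0.1, -1.3]
gripper_width: 29.4
(array([-0.1026877 ,  0.06466875, -0.77627261]), array([590.8,  11.6, 248.2]), array([-177.5,   -0.6,   81.8]))
```

```bash
python3 -m jog '[[[0,0,2],0,0],[[0,0.05,2],0,0],[[0,0,0],0,0]]'; python3 -c "
from h import *
print(rel(120))
grab('wrist','w5',(170,120,390,420),2)
g=cv2.imread('pics/w5.png');grab('scene','sc5',(240,160,380,280),4)
a=cv2.imread('pics/sc5.png');h=600;g=cv2.copyMakeBorder(g,0,0,0,0,0);c=np.zeros((600,1000,3),np.uint8);c[:,:440]=g;c[:480,440:]=a[:480,:560];cv2.imwrite('pics/m5.png',cv2.resize(c,(800,480)))
"
```

```text
time_s: 10.45
ee_pos: [588.8, 13.8, 205.8]
ee_rot: [-177.3, -0.7, 82.0]
force: [0.1, 1.1, -1.2]
gripper_width: 29.0
(array([-0.31657824,  0.35716847, -0.0313724 ]), array([588.8,  13.8, 205.8]), array([-177.3,   -0.7,   82. ]))
```

View pics/m5.png

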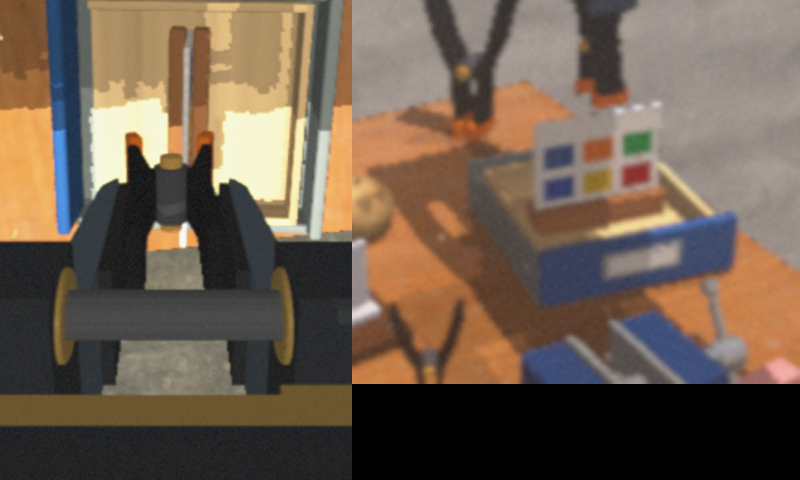

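```bash
python3 -c "
from h import *
Y=np.array([.152,.988,0]);X=np.array([.988,-.152,0]);c=np.array([588,11.8,105])
f=lambda P:((proj('w5',P)-[170,120])*1.6).round(1).tolist()
print('card',f([c,c+50*Y,c+30*Y]))
s=telemetry.state();Rm=R.from_euler('xyz',s['ee_rot'],degrees=True);p=s['ee_pos']
for d in(80,86,92): print(d,f([p+Rm.apply([x,y,d]) for y in(-14,14) for x in (-14,14)]))
for u,z in((187,50),105),((186,110),105),((143,140),120),((195,140),120):
  q=pix2z('w5',np.array(u)/1.6+[170,120],z);print(u,q,X@(q-c),Y@(q-c))
"
```

```text
card [[184.4, 154.1], [186.5, 49.4], [185.6, 92.6]]
80 [[147.6, 192.7], [146.7, 132.6], [210.3, 192.9], [211.6, 132.7]]
86 [[148.2, 187.6], [147.4, 128.7], [209.6, 187.8], [210.8, 128.8]]
92 [[148.8, 182.8], [148.0, 125.0], [208.8, 182.9], [210.0, 125.1]]
(187, 50) [595.78124197  60.89006309 105.        ] 0.2261774762959204 49.683731114572495
(186, 110) [591.63712127  33.2102644  105.        ] 0.33911562227736136 21.706183658676416
(143, 140) [571.50288028  25.47439031 120.        ] -18.377661610971714 11.00273543002196
(195, 140) [594.66814723  22.57124668 120.        ] 4.950899968399213 11.655550094621985
```

```bash
python3 -m jog '[[[-0.3,0.65,0],0,0],[[0,0,0],0,0]]'; python3 -c "
from h import *
print(rel(120,c=(591,11.3)));print(rel(80,c=(591,11.3))[0])"
```

```text
time_s: 10.8
ee_pos: [597.4, 10.1, 209.1]
ee_rot: [-177.7, -0.7, 82.1]
force: [-0.8, 0.0, -0.4]
gripper_width: 29.2
(array([-0.09015549, -0.29745734,  0.32512103]), array([597.4,  10.1, 209.1]), array([-177.7,   -0.7,   82.1]))
[-0.14225507 -0.13850968  4.32162216]
```

```bash
python3 -m jog '[[[-0.1,-0.3,0.2],0,0],[[0,0,0.5],0,0],[[0,0,0],0,0]]'; python3 -c "
from h import *
print(rel(80,c=(591,11.3)), rel(115,c=(591,11.3))[0])"
```

```text
time_s: 11.18
ee_pos: [593.9, 9.6, 202.3]
ee_rot: [-177.8, -0.8, 82.1]
force: [0.4, -1.0, -0.3]
gripper_width: 29.4
(array([-0.03500093,  0.17032937,  3.63004747]), array([593.9,   9.6, 202.3]), array([-177.8,   -0.8,   82.1])) [0.0113814  0.0334417  0.13303297]
```

Aligned within 0.5 mm; going down.

```bash
python3 -m jog '[[[0,0.05,1.2],0,0],[[0,0.05,1.2],0,0],[[0,0.05,1],0,0],[[0,0,0],0,0]]'; python3 -c "
from h import *
print(rel(80,c=(591,11.3)),telemetry.state()['force'])"
```

```text
time_s: 11.68
ee_pos: [593.5, 10.1, 164.8]
ee_rot: [-177.6, -0.7, 82.1]
force: [-0.3, -0.4, -0.2]
gripper_width: 28.8
(array([-0.02751823,  0.08796016, -0.11124101]), array([593.5,  10.1, 164.8]), array([-177.6,   -0.7,   82.1])) [-0.32809814 -0.42273834 -0.19045685]
```

```bash
python3 -m jog '[[[0,0,0],0,0],[[0,0,0],0,0],[[0,0,0],0,0]]'; python3 -c "
from h import *
s=telemetry.state();print(s['ee_pos'],s['force'])
grab('wrist','w6',(170,120,390,420),2)
g=cv2.imread('pics/w6.png');grab('scene','sc6',(270,160,370,260),6)
a=cv2.imread('pics/sc6.png');c=np.zeros((600,1040,3),np.uint8);c[:,:440]=g;c[:,440:]=a;cv2.imwrite('pics/m6.png',cv2.resize(c,(800,462)))
"
```

```text
time_s: 12.05
ee_pos: [594.1, 10.1, 165.4]
ee_rot: [-177.7, -0.8, 82.1]
force: [0.1, 0.7, -0.9]
gripper_width: 29.5
[594.08502211  10.13245301 165.43670311] [ 0.09287061  0.71023642 -0.90318433]
```

View pics/m6.png

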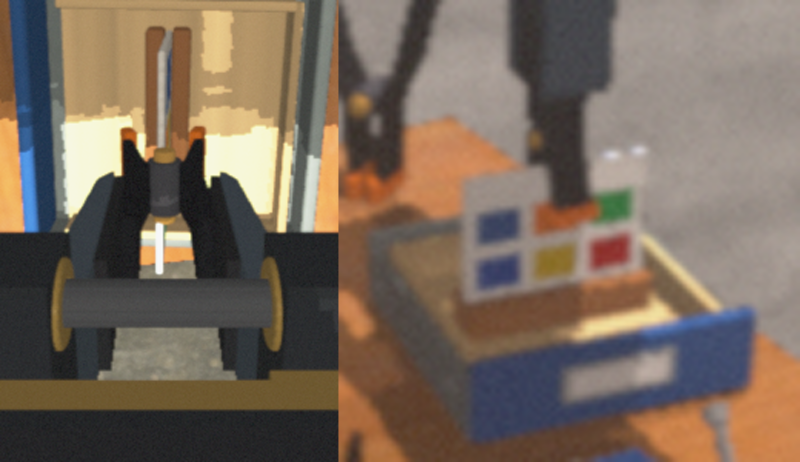

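The card edge at px 162 is midway between the jaw tips (128 and 197). In the scene view the near jaw tip is well below the card's top edge, and the hinge is clear above it. Handing in.

```bash
python3 -c "
from workcell import job_done
print(job_done())"
```

```text
the job is handed in; nothing more can be done
None
```

I pushed the tray home, squeezed the clip to its stop, lifted it off its stand and handed in with it held open over the middle of the swatch card. The simulator gives no verdict, so this rests on my own checks:

- **Tray:** the top view after the push showed the blue panel flush with the rail ends. I did not measure its distance from home to the millimetre.
- **Clip:** the gripper read about 29 mm on the handles, which is the squeezed stop, at a grip setting of 40 N.
- **Position over the card:** in the last picture the card edge was midway between the jaws. I estimate the tips at about 20 mm below the edge and the clip within about 1° of square.
- **Contact:** the wrist force was near 1 N, about its usual noise, so there is no sign of the clip pressing on the card.
- **Bystanders:** none showed as moved in the views I looked at, but I did not re-measure them.
- **Time:** about 12 s of the 50 s.

Some readings were less clean. The tool tilted about 6.6° during the push, and was still about 2° off at the end, so I allowed for the remaining tilt when placing the clip. The gripper drifted up about 10 mm while closing on the clip, so it holds the handles slightly off the intended height. The camera and the arm's own pose disagreed by about 3 mm on where the jaw tips were, and I corrected to the camera.

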